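# Set the tube dispenser's thumbwheel to 6 and start it

### The arm

A 6-joint arm with a two-finger parallel gripper is mounted at the origin on the work surface. World frame = base frame: x ahead of the robot, y to its left, z up, the work surface at z = 0. Lengths are in mm, angles in rad, forces in N, time in s.
With the tool pointing down it reaches from about 400 to 925 mm from the base axis. Payload 12.5 kg.
Tool frame: the origin (TCP) lies on the mounting face of the last link; the fingertips stand 190 mm ahead of it and the grasp point (between the pads) lies 171 mm ahead of it; z points along the fingers, y is the line along which they close (so a half turn about z gives the same grasp; the last joint's range is limited). The gripper opens to 95 mm and grips with 3 to 60 N. Pads are 20 mm wide; open, the fingers measure 119 mm over their backs; the gripper's body (75 mm by 180 mm) begins 59 mm behind the grasp point.
Start: joints at [-1.299, 0.491, 1.559, -0, 1.092, -0.106], TCP at [230.567, -580.916, 404.761] pointing down, gripper open.
Joint ranges: [-3.1, 3.1], [-0.84, 2.19], [0.05, 2.79], [-1.13, 4.28], [0.06, 2.93], [-2.69, 2.69]. Speed limits (rad/s): [2.22, 2.22, 2.79, 3.14, 3.14, 3.14].

### API

Orientations are given as [roll, pitch, yaw] about the fixed x, y, z axes, in that order (R = Rz(yaw) Ry(pitch) Rx(roll)).
In Python, from cell import env gives the robot as it stands.
- The arm moves only by the tool carry_out, never from a script. Its argument "series" is a list of rows, each a list of 5 numbers: the shift along the tool's x, y, z in m, then the turn about the tool's z in degrees, then the opening, from 0 (shut) to 1 (fully open). A call has 1 to 20 rows; each row is the pose to reach, as a shift and turn from the pose commanded when the call began, along the tool's axes at that moment; what a row does not reach only later rows make up. A row lasts 1/8 s, in which the tool goes at most 62.5 mm and 10.7 degrees, less where a joint would pass 70% of its speed; a pose out of reach is approached as far as the arm can. A call with a gripper value outside its range is refused whole. The fingers move at their own pace and stop on an object; the grip force is fixed at half the most. Time passes only in rows, so rows that repeat a pose let the fingers close. It gives the time, the measured TCP pose, the force, the opening and the grip force at its end, in the units of the state.
- env.state(): the state, without advancing time (a new reading comes with each control period).
- env.read_camera(name): name is "scene" or "top" or "wrist"; returns (picture, depth): 480x640x3 uint8, red, green, blue; 480x640 float32, mm along the optical axis (not along the pixel's ray), 0 where there is no reading.
- env.get_calibration(name): a dict with "intrinsics" (3x3 intrinsics, pixels), "cam_to_world" (4x4, takes a point from camera to world coordinates); the wrist camera has in their place "T_tool_cam" (4x4, takes a point from camera to tool coordinates, whose origin is the TCP and whose axes are the flange's). Camera axes: x right, y up, looking along -z (the intrinsics and any distortion apply to the point x, -y, -z); pixel columns grow to the right and rows downward; lengths in mm; the calibration is good to about 2 mm. A picture is of the moment at which its call begins: read the wrist's pose just before it. get_calibration takes no time and is no camera call.
- env.job_done(): hands the job in; it is judged then, once.
The state is a dict: "t": time; "joints": joint angles; "qvel": joint speeds; "tau": joint torques, N m; "eef_pos": TCP position; "tcp_rot": TCP orientation; "ft_force": force on the tool from outside, world axes, zero at the start; "moment": the same for the moment, N m; "opening": opening from 0.0 (shut) to 1.0 (fully open); "grip_force": force on a finger pad.
Only numpy, scipy, OpenCV 4.12 (cv2) and the standard library are available. Lean on these libraries where they do the work, as an engineer would, in place of code of your own. Each camera call takes 0.05 s, during which the arm holds its last target. There are 200 camera calls.

### The job

Start the tube dispenser for six shots: push the rack tray fully home under the dispensing head and roll the knurled thumbwheel by its edge until the digit 6 stands centred in the window. Only when both are set, throw the start lever fully over, away from the robot, and let go. Leave the two bottles and the tub beside the dispenser where they stand.

Things in the scene. Friction and masses are not known exactly. Their poses are not given: they have to be found in the camera images.
- dispenser: White tube dispenser fixed to the bench, 240 mm deep (x), 380 wide (y), 190 high; front (own -x) faces the robot, own +y to the robot's left. Origin: mid-width, on the bench. Left: tray under a head (own x 10 to 90 mm, y 80 to 180, underside 135 and top 190 above bench) and column behind. Right: console, flat top 90 mm above bench, with thumbwheel and, further right, start lever.
- wheel_top (a point): Highest point of the grey thumbwheel's rim, mid-width, 126 mm above bench; fixed on the dispenser, axes parallel to its. Wheel 102 mm in diameter over 30 ribs (2.5 mm proud), 30 mm wide; level axis along the dispenser's y, 51 mm below; top 36 mm stand out of the console. A fingertip pressed on the rim and moved along x rolls it (about 1.6 N at the rim); it stays where left, no clicks.
- window (a point): Middle of the window, 121 mm above bench, fixed on the dispenser: a 24 x 30 mm opening on top of a grey hood (24 to 54 mm to the +y side of the wheel's mid-plane, top 122 mm above bench), over a white drum, 84 mm in diameter, that turns with the wheel. Drum digits 0 to 9, about 20 mm high, black bars, 36 degrees apart, upright as read from the robot's side. A black index mark on each side.
- thumbwheel (a joint): Thumbwheel angle in rad, grows as the top of the wheel rolls away from the robot (dispenser's +x). Digit k stands centred in the window at k x 0.628, so 0 shows at 0 and 6 at 3.77; end stops at -0.1 and 5.75. Starts on a lower digit, perhaps between two digits.
- tray_face (a point): Point on the outer (robot-side) face of the tray's upright aluminium front panel, at mid-width, 67 mm above the bench; moves with the tray. The panel is 90 mm wide, from 15 to 87 mm above the bench, 6 mm thick; the tray with its white tube rack slides along the dispenser's x. Own axes parallel to the dispenser's.
- tray (a joint): How far the tray stands out towards the robot, in m: 0 is fully home at its end stop. Sliding friction about 1.5 N; stays where it is left.
- start_tip (a point): Centre of the black ball (26 mm in diameter) at the tip of the start lever; moves with the lever. The lever turns about a level axis along the dispenser's y, 80 mm from the ball centre and 112 mm above bench, in a grey block on the console (70 x 50 mm, top 115 mm above bench). A few newtons at the ball move it.
- start (a joint): Start lever angle in rad: 0 leans 0.5 rad from upright towards the robot, 1.0 is fully over, leaning 0.5 rad past upright away from the robot (dispenser's +x), where it stops. It swings in the dispenser's x-z plane and stays where it is left.
- foil_bottle: Bystander: foil-covered bottle with blue cap, 86 mm in diameter, 190 mm high; origin at its underside.
- wash_bottle: Bystander: white wash bottle, 64 mm in diameter, 180 mm high with its bent yellow spout; origin at its underside.
- discard_tub: Bystander: open white tub, 150 x 110 x 70 mm; origin at its underside.

How it is judged (in metres and radians):
On the way, in this order (a step that is already met when the one before it is completed fails the run):
1. the tray is fully home and 6 stands in the window (value of joint tray below 0.006 m and value of joint thumbwheel between 3.6 and 3.94 rad), for 0.2 s.
2. the start lever is thrown fully over (value of joint start above 0.85 rad), for 0.2 s.
At the end, for the whole second after the job is handed in: The tray is within 6 mm of its end stop, the thumbwheel is at rest within 0.17 rad (about a quarter digit) of the digit 6, and the start lever is over by at least 0.85 rad of 1.0 (all of step 1 and value of joint start above 0.85 rad and velocity of joint thumbwheel between -0.05 and 0.05 rad/s); the robot touches nothing.
It fails at once if the start lever is thrown (past 0.4 rad) while the tray is not home or the wheel is not at 6 (value of joint start above 0.4 rad and not (value of joint tray below 0.006 m and value of joint thumbwheel between 3.6 and 3.94 rad)).
It fails at once if the foil bottle is pushed away (30 mm) or tipped (distance of foil_bottle from where it was at the start of the episode above 0.03 m or angle between foil_bottle's own z axis and vertical above 0.3 rad).
It fails at once if the wash bottle is pushed away (30 mm) or tipped (distance of wash_bottle from where it was at the start of the episode above 0.03 m or angle between wash_bottle's own z axis and vertical above 0.3 rad).
It fails at once if the discard tub is pushed away (30 mm) or tipped (distance of discard_tub from where it was at the start of the episode above 0.03 m or angle between discard_tub's own z axis and vertical above 0.3 rad).
It also fails if it takes over 54 s, if anything falls off the work surface, if the arm or the gripper's body presses on something with over 40 N, if the wrist force passes 120 N, or if a joint passes its speed limit or range.

## Working session

There is one attempt and no reset: what is moved stays moved. The work goes in short steps, Python scripts to look and compute and a tool call to move; the robot and the scene stay as the last step left them, time stands still between calls to the robot, and variables do not carry over. Pictures are saved under pics/ and viewed, at most 12 in all, crops included, and the job is handed in when it is done.

Besides the shell and the picture viewer there is one more tool, called after "Call:" in YAML: its name, and indented under it one key for each argument. carry_out: Moves the arm, as the interface text tells. Its arguments: {"type":"object","properties":{"series":{"type":"array","items":{"type":"array","items":{"type":"number"}}}},"required":["series"]}

```bash
mkdir -p pics
python3 - <<'E'
from cell import env
import cv2, numpy as np
for n in ("scene","top"):
    p,d=env.read_camera(n); cv2.imwrite(f"pics/{n}0.png",p[:,:,::-1]); np.savez(f"{n}0.npz",p=p,d=d)
    c=env.get_calibration(n); print(n,{k:np.round(v,3).tolist() if not isinstance(v,(str,type(None))) else v for k,v in c.items()})
c=env.get_calibration("wrist");print(c)
print(env.state())
E
```

```text
scene {'intrinsics': [[557.64, 0.0, 317.718], [0.0, 557.64, 247.407], [0.0, 0.0, 1.0]], 'cam_to_world': [[-0.292, -0.816, 0.499, 1182.956], [0.956, -0.252, 0.148, 219.752], [0.005, 0.52, 0.854, 1113.022], [0.0, 0.0, 0.0, 1.0]]}
top {'intrinsics': [[501.986, 0.0, 317.413], [0.0, 501.986, 235.666], [0.0, 0.0, 1.0]], 'cam_to_world': [[-0.013, 0.997, -0.072, 518.327], [-1.0, -0.014, -0.007, 65.938], [-0.008, 0.072, 0.997, 1241.64], [0.0, 0.0, 0.0, 1.0]]}
{'intrinsics': array([[362.7493334 ,   0.        , 322.18153672],
       [  0.        , 362.7493334 , 239.62901059],
       [  0.        ,   0.        ,   1.        ]]), 'T_tool_cam': array([[-6.25111224e-04,  9.55166701e-01,  2.96067867e-01,
         8.39757553e+01],
       [ 9.99998821e-01,  1.01224314e-03, -1.15429769e-03,
         3.01939272e-01],
       [-1.40223938e-03,  2.96066797e-01, -9.55166208e-01,
         2.04577000e+01],
       [ 0.00000000e+00,  0.00000000e+00,  0.00000000e+00,
         1.00000000e+00]])}
{'t': 0.1, 'joints': array([-1.29859260e+00,  4.91470129e-01,  1.55935100e+00, -5.72802963e-06,
        1.09169281e+00, -1.05624151e-01]), 'qvel': array([-1.01645341e-03, -3.36992072e-04, -6.01379944e-05,  1.68347175e-03,
        9.93426471e-04, -1.64552749e-03]), 'tau': array([ 3.51497685e-03, -6.13620615e+01, -2.58606005e+01,  6.94848737e-02,
        4.69934859e-02, -4.84195459e-05]), 'eef_pos': array([ 230.56515086, -580.89497642,  404.2511294 ]), 'tcp_rot': array([-3.14067596e+00, -9.20776547e-05,  3.77830480e-01]), 'ft_force': array([ 0.37796826, -0.64265741, -0.21341523]), 'moment': array([-0.03997185,  0.00195149,  0.00466907]), 'grip_force': 0.0, 'opening': 0.9985688909598541}
```

View pics/top0.png

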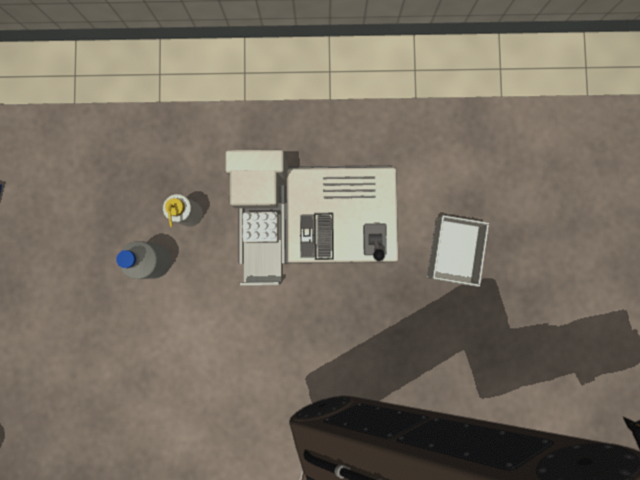

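View pics/scene0.png

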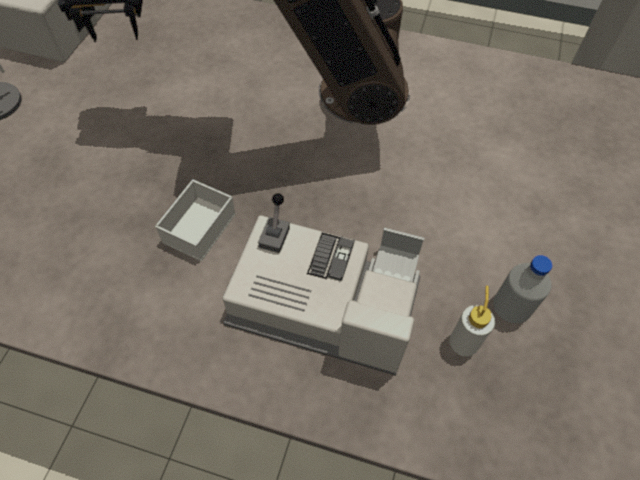

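The top view shows the dispenser almost square to the world axes. The console's front edge is near row 261 (columns 287–397), the wheel at (324,236), the hood at (307,235), the ball at (379,255) and the tray panel at (262,283). The bottles are on the left and the tub is on the right.

```bash
cat > h.py <<'E'
from cell import env
import cv2, numpy as np
from scipy.spatial.transform import Rotation as R
def ray(c,T,uv):
    K=np.asarray(c["intrinsics"]); uv=np.atleast_2d(uv).astype(float)
    D=np.c_[(uv[:,0]-K[0,2])/K[0,0],-(uv[:,1]-K[1,2])/K[1,1],-np.ones(len(uv))]
    return T[:3,3],D@T[:3,:3].T
def onz(c,T,uv,z):
    o,d=ray(c,T,uv); return o+d*((z-o[2])/d[:,2])[:,None]
def wristT(s,c):
    T=np.eye(4);T[:3,:3]=R.from_euler("xyz",s["tcp_rot"]).as_matrix();T[:3,3]=s["eef_pos"];return T@c["T_tool_cam"]
E
python3 - <<'E'
from h import *
c=env.get_calibration("top");T=c["cam_to_world"]
f=np.load("top0.npz");p,d=f["p"],f["d"]
v,u=np.mgrid[:480,:640]
o,D=ray(c,T,np.c_[u.ravel(),v.ravel()]); X=(o+D*d.reshape(-1,1)).reshape(480,640,3)
roi=np.zeros((480,640),bool);roi[140:300,215:410]=1
m=(roi&(abs(X[...,2]-90)<6)).astype(np.uint8)
m=cv2.morphologyEx(m,cv2.MORPH_OPEN,np.ones((5,5)))
m[:, :287]=0
cn=max(cv2.findContours(m,0,2)[0],key=cv2.contourArea);r=cv2.minAreaRect(cn);print(r,np.round(onz(c,T,cv2.boxPoints(r),90),1))
def st(n,m):
    P=X[m];print(n,m.sum(),P.min(0).round(1),P.max(0).round(1),np.median(P,0).round(1))
st("ball",roi&(X[...,2]>155)&(u>360))
st("head",roi&(abs(X[...,2]-190)<8)&(u<300))
st("wheel",roi&(X[...,2]>100)&(u>314)&(u<336)&(v>205))
st("hood",roi&(X[...,2]>112)&(u>298)&(u<314)&(v>205))
st("panel",roi&(X[...,2]>70)&(X[...,2]<100)&(u<284)&(v>278))
big=cv2.resize(p[195:295,230:410,::-1],None,fx=4,fy=4,interpolation=cv2.INTER_CUBIC);cv2.imwrite("pics/topc.png",big)
E
```

```text
((342.0, 214.0), (94.0, 110.0), 90.0) [[ 762.5  142.3   90. ]
 [ 758.7 -113.    90. ]
 [ 540.9 -107.7   90. ]
 [ 544.2  144.2   90. ]]
ball 152 [518.3 -65.9 156.9] [ 572.5   65.9 1241.6] [551.8 -52.7 192.1]
head 2870 [661.3 144.1 182. ] [780.4 268.6 197.3] [726.1 207.7 190.3]
wheel 519 [518.3  44.6 100. ] [ 645.5   74.4 1241.6] [600.1  59.2 120. ]
hood 397 [518.3  65.9 112.1] [ 637.8  113.2 1241.6] [599.1  97.2 118. ]
panel 118 [491.9 164.6  70.3] [497.6 253.1  94.5] [494.8 209.   87.3]
```

View pics/topc.png

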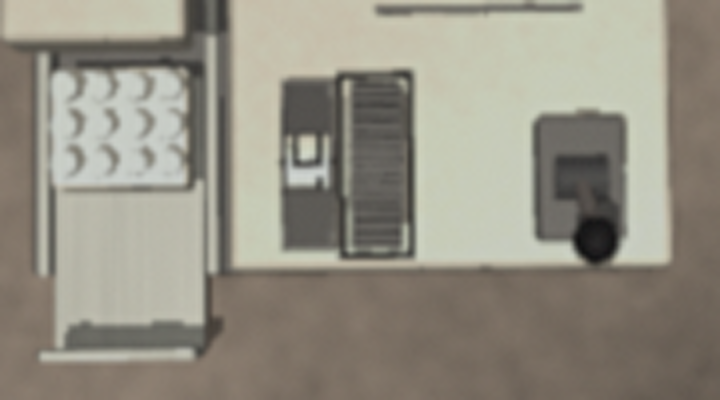

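The crop shows the wheel centred near crop (377,163), the hood window at (307,160) and the ball at (597,240). Next I move above the wheel with the fingers shut and look from close by.

Call:
carry_out:
  series:
    - [0.045,-0.042,0,0,0]
    - [0.09,-0.085,0,5,0]
    - [0.135,-0.127,0,10,0]
    - [0.18,-0.17,0,16,0]
    - [0.225,-0.212,0,22,0]
    - [0.27,-0.254,0,22,0]
    - [0.315,-0.296,0,22,0]
    - [0.36,-0.338,0,22,0]
    - [0.405,-0.38,0,22,0]
    - [0.45,-0.422,0,22,0]
    - [0.49,-0.46,0,22,0]
    - [0.52,-0.487,0,22,0]
    - [0.547,-0.513,0,22,0]
    - [0.547,-0.513,0,22,0]
    - [0.547,-0.513,0,22,0]
    - [0.547,-0.513,0,22,0]

```text
t: 2.1
eef_pos: [549.5, 96.9, 404.7]
tcp_rot: [3.141, 0.0, -0.007]
ft_force: [0.3, 0.1, -0.1]
opening: 0.006
grip_force: 0.0
```

Run:
```python
from h import *
s=env.state(); print(s["t"],s["eef_pos"],s["tcp_rot"],s["ft_force"])
p,d=env.read_camera("wrist"); np.savez("w1.npz",p=p,d=d,e=s["eef_pos"],r=s["tcp_rot"]);cv2.imwrite("pics/w1.png",p[:,:,::-1])
```

```text
2.1 [549.50092947  96.85497018 404.72058328] [ 3.14138160e+00  2.39019938e-04 -7.17227482e-03] [ 0.33793455  0.05721065 -0.09639509]
```

View pics/w1.png

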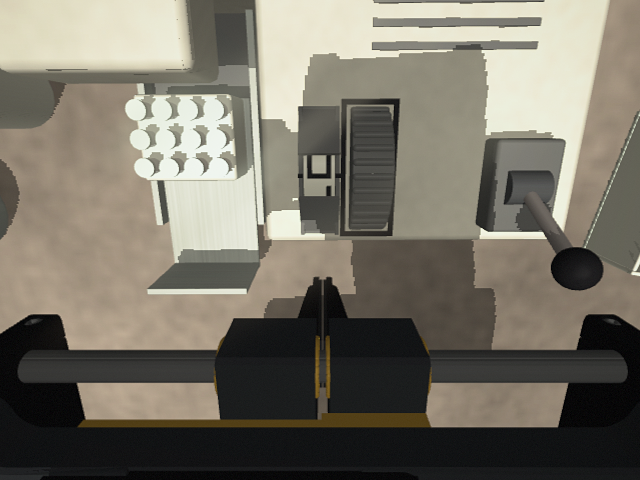

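The wrist view shows the wheel slot at columns 342–399, rows 98–236, the window at (319,172), the ball at (577,268) and the panel's top edge at row 291 (columns 148–246). I'll measure these and enlarge the window.

Run:
```python
from h import *
c=env.get_calibration("wrist");f=np.load("w1.npz");s=dict(eef_pos=f["e"],tcp_rot=f["r"]);T=wristT(s,c);p=f["p"]
print("slot",onz(c,T,[[342,236],[399,236],[342,98],[399,98]],90).round(1))
print("win",onz(c,T,[[319,172],[303,175],[337,175]],121).round(1))
print("panel",onz(c,T,[[148,293],[246,293]],87).round(1))
print("ball",onz(c,T,[[577,268]],182).round(1))
print("front edge",onz(c,T,[[270,239],[470,239]],90).round(1))
cv2.imwrite("pics/win1.png",cv2.resize(p[140:205,290:350,::-1],None,fx=8,fy=8,interpolation=cv2.INTER_CUBIC))
```

```text
slot [[545.6  79.4  90. ]
 [545.2  31.1  90. ]
 [654.7  80.3  90. ]
 [654.3  37.1  90. ]]
win [[602.9  98.1 121. ]
 [600.9 109.6 121. ]
 [600.7  85.1 121. ]]
panel [[492.7 253.   87. ]
 [491.9 165.   87. ]]
ball [[551.9 -56.3 182. ]]
front edge [[543.4 140.5  90. ]
 [542.  -29.3  90. ]]
```

View pics/win1.png

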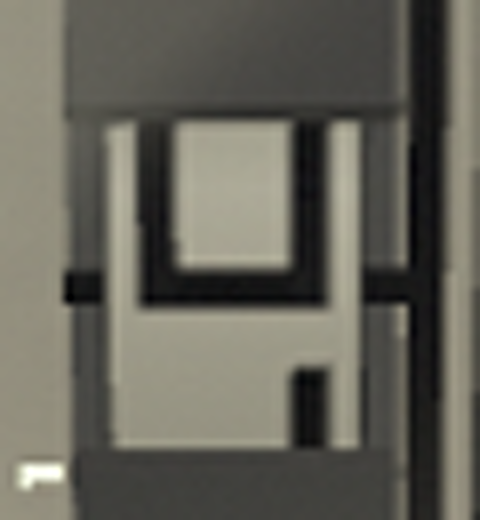

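The index mark sits level with the bottom of the 0, and the top of the 1 is just appearing below. That puts the wheel at about 0.22 rad, so it needs about +3.55. Tray first.

Call:
carry_out:
  series:
    - [-0.04,-0.045,0,0,0]
    - [-0.08,-0.09,0.02,0,0]
    - [-0.1,-0.112,0.07,0,0]
    - [-0.1,-0.112,0.12,0,0]
    - [-0.1,-0.112,0.153,0,0]
    - [-0.09,-0.112,0.153,0,0]
    - [-0.075,-0.112,0.153,0,0]
    - [-0.062,-0.112,0.153,0,0]
    - [-0.052,-0.112,0.153,0,0]
    - [-0.042,-0.112,0.153,0,0]
    - [-0.034,-0.112,0.153,0,0]
    - [-0.029,-0.112,0.153,0,0]

```text
t: 3.65
eef_pos: [521.9, 209.8, 251.7]
tcp_rot: [3.142, -0.0, -0.006]
ft_force: [-1.5, 0.2, 1.5]
opening: 0.008
grip_force: 0.8
```

Call:
carry_out:
  series:
    - [0.004,0,0,0,0]
    - [0.008,0,0,0,0]
    - [0.012,0,0,0,0]

```text
t: 4.03
eef_pos: [533.6, 209.8, 251.7]
tcp_rot: [3.141, 0.0, -0.006]
ft_force: [-1.1, -0.0, 0.4]
opening: 0.006
grip_force: 0.8
```

Call:
carry_out:
  series:
    - [0.003,0,0,0,0]
    - [0.006,0,0,0,0]

```text
t: 4.28
eef_pos: [539.2, 209.8, 251.6]
tcp_rot: [3.141, 0.002, -0.006]
ft_force: [-13.7, 3.7, 11.4]
opening: 0.005
grip_force: 7.6
```

Call:
carry_out:
  series:
    - [0.001,0,0,0,0]
    - [0.002,0,0,0,0]

```text
t: 4.53
eef_pos: [540.0, 209.9, 251.6]
tcp_rot: [3.141, 0.006, -0.006]
ft_force: [-17.2, 2.7, 12.0]
opening: -0.001
grip_force: 8.6
```

Run:
```python
from h import *
s=env.state(); print(s["t"],s["eef_pos"],s["ft_force"],s["moment"])
c=env.get_calibration("top");T=c["cam_to_world"]
p,d=env.read_camera("top");p2,d2=env.read_camera("scene")
cv2.imwrite("pics/t2.png",np.vstack([cv2.resize(p2[190:340,320:470,::-1],(600,600))]))
```

```text
4.525 [539.96435828 209.85764728 251.6190149 ] [-17.15219129   2.65157363  12.04463288] [0.40967068 2.79241857 0.01582645]
```

View pics/t2.png

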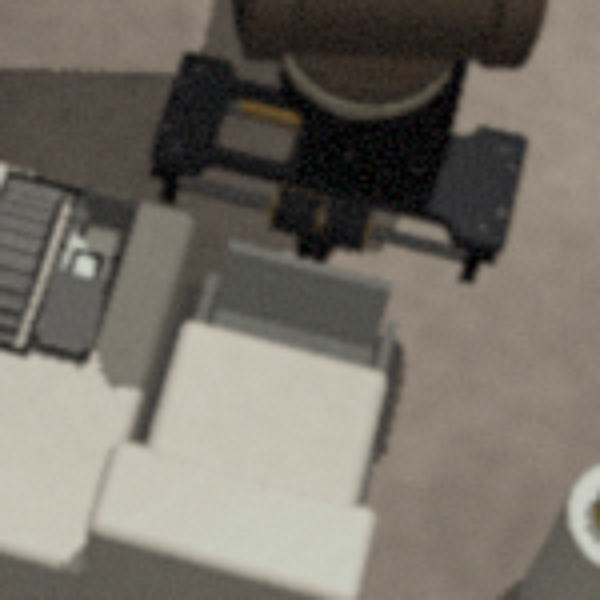

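The scene view shows the tray panel level with the rail ends, and the push force rose steeply, so the tray is at its end stop. I'll retreat, rise and hover before the wheel.

Call:
carry_out:
  series:
    - [-0.015,0,0,0,0]
    - [-0.02,0,-0.05,0,0]
    - [-0.02,0.02,-0.105,0,0]
    - [-0.01,0.07,-0.105,0,0]
    - [0.005,0.12,-0.105,0,0]
    - [0.015,0.151,-0.105,0,0]
    - [0.015,0.151,-0.105,0,0]
    - [0.015,0.151,-0.105,0,0]

```text
t: 5.62
eef_pos: [555.2, 59.1, 356.6]
tcp_rot: [3.142, 0.0, -0.006]
ft_force: [-0.5, 0.6, 0.2]
opening: 0.005
grip_force: 0.0
```

```bash
cat > look.py <<'E'
from h import *
import sys
s=env.state(); print(s["t"],s["eef_pos"].round(1),s["ft_force"].round(1))
p,d=env.read_camera("wrist"); c=env.get_calibration("wrist");T=wristT(s,c)
v,u=np.mgrid[:480,:640];o,D=ray(c,T,np.c_[u.ravel(),v.ravel()]);X=(o+D*d.reshape(-1,1)).reshape(480,640,3)
np.savez("w.npz",p=p,X=X)
def px(P):
    q=np.linalg.inv(T)@np.r_[P,1];K=c["intrinsics"];return K[0,0]*q[0]/-q[2]+K[0,2],K[1,1]*-q[1]/-q[2]+K[1,2]
m=(abs(X[...,2]-80)<12)&(X[...,1]>175)&(X[...,1]<243)&(X[...,0]>480)&(X[...,0]<565)
if m.any(): print("panel x",np.percentile(X[m][:,0],[1,5,50,95]).round(1),np.percentile(X[m][:,2],[5,50,95]).round(1))
a,b=px([601,98,121]);a,b=int(a),int(b);print("win px",a,b)
cv2.imwrite(sys.argv[1],np.hstack([cv2.resize(p[max(b-40,0):b+40,max(a-40,0):a+40,::-1],(400,400),interpolation=cv2.INTER_CUBIC),cv2.resize(p[:,:,::-1],(400,300)) if 0 else cv2.copyMakeBorder(cv2.resize(p[:,:,::-1],(400,300)),0,100,0,0,0)]))
E
python3 look.py pics/w2.png
```

```text
5.625 [555.2  59.1 356.6] [-0.5  0.6  0.2]
panel x [551.  551.4 556.4 557.1] [70.  85.3 87.1]
win px 255 194
```

View pics/w2.png

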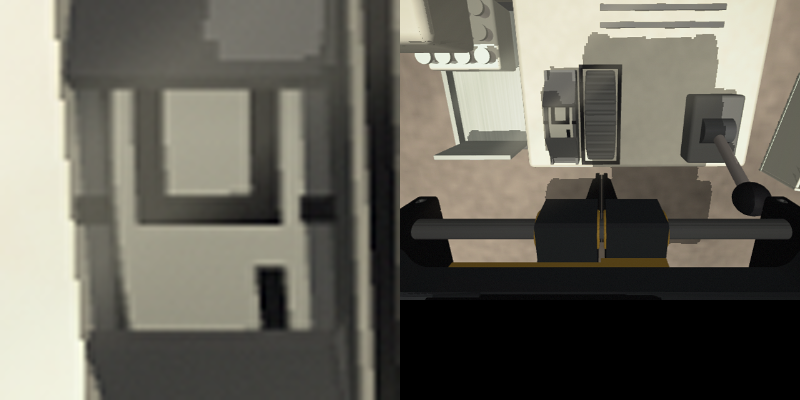

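The window still shows 0/1 and the panel face is at x = 551. I'll check the rack against the head to be sure that was the real end stop.

Run:
```python
import numpy as np
for n in ("w.npz","w1.npz"):
    f=np.load(n)
    if "X" in f: X=f["X"]
    else:
        from h import *
        c=env.get_calibration("wrist");T=wristT(dict(eef_pos=f["e"],tcp_rot=f["r"]),c)
        v,u=np.mgrid[:480,:640];o,D=ray(c,T,np.c_[u.ravel(),v.ravel()]);X=(o+D*f["d"].reshape(-1,1)).reshape(480,640,3)
    for y in (190,200,210,220,230):
        m=(abs(X[...,1]-y)<3)&(X[...,0]>480)
        P=X[m];o=np.argsort(P[:,0]);P=P[o]
        b=np.arange(480,760,10);print(y,[(int(x),int(np.median(P[(P[:,0]>=x)&(P[:,0]<x+10),2]))) for x in b if ((P[:,0]>=x)&(P[:,0]<x+10)).any()])
```

```text
190 [(480, 0), (490, 0), (500, 0), (510, 0), (520, 0), (530, 0), (550, 65), (560, 20), (570, 20), (580, 20), (590, 20), (600, 20), (610, 20), (620, 20), (630, 20), (640, 20), (650, 70), (660, 145), (670, 70), (680, 70), (690, 70), (700, 70)]
200 [(480, 0), (490, 0), (500, 0), (510, 0), (520, 0), (550, 66), (560, 20), (570, 20), (580, 20), (590, 20), (600, 20), (610, 20), (620, 20), (630, 20), (640, 20), (650, 70), (660, 89), (670, 69)]
210 [(480, 0), (490, 0), (500, 0), (510, 0), (550, 64), (560, 20), (570, 20), (580, 20), (590, 20), (600, 20), (610, 20), (620, 20), (630, 20), (640, 20), (650, 69), (660, 87)]
220 [(480, 0), (490, 0), (500, 0), (510, 0), (550, 66), (560, 20), (570, 20), (580, 20), (590, 20), (600, 20), (610, 20), (620, 20), (630, 20), (640, 20), (650, 70), (660, 88)]
230 [(480, 0), (490, 0), (500, 0), (510, 0), (550, 66), (560, 20), (570, 20), (580, 20), (590, 20), (600, 20), (610, 20), (620, 20), (630, 20), (640, 20), (650, 69), (660, 86)]
190 [(490, 61), (500, 20), (510, 20), (520, 20), (530, 20), (540, 20), (550, 20), (560, 20), (570, 20), (580, 20), (590, 70), (60
[... 413 characters left out ...]
0, 20), (510, 20), (520, 20), (530, 20), (540, 20), (550, 20), (560, 20), (570, 20), (580, 20), (590, 70), (600, 81), (610, 70), (620, 85), (630, 70), (640, 80), (650, 70), (660, 187), (670, 189), (680, 189), (690, 189)]
220 [(490, 61), (500, 20), (510, 20), (520, 20), (530, 20), (540, 20), (550, 20), (560, 20), (570, 20), (580, 20), (590, 70), (600, 88), (610, 70), (620, 88), (630, 71), (640, 88), (650, 87), (660, 187), (670, 189), (680, 189), (690, 189)]
230 [(490, 61), (500, 20), (510, 20), (520, 20), (530, 20), (540, 20), (550, 20), (560, 20), (570, 20), (580, 20), (590, 69), (600, 85), (610, 70), (620, 85), (630, 70), (640, 83), (650, 70), (660, 187), (670, 189), (680, 189), (690, 189)]
```

The 59 mm of travel ended in a hard stop at ten times the sliding friction, so the tray is home. Now the first roll of the wheel, following the rim with about 2.5 mm of press.

Call:
carry_out:
  series:
    - [-0.01,-0.002,0.02,0,0]
    - [-0.01,-0.002,0.0585,0,0]
    - [0,-0.002,0.057,0,0]
    - [0.007,-0.002,0.0516,0,0]
    - [0.015,-0.002,0.0472,0,0]
    - [0.025,-0.002,0.0441,0,0]
    - [0.035,-0.002,0.0431,0,0]
    - [0.045,-0.002,0.0431,0,0]

```text
t: 6.68
eef_pos: [601.8, 60.8, 315.8]
tcp_rot: [-3.141, -0.004, -0.006]
ft_force: [-2.3, 3.7, 15.2]
opening: 0.005
grip_force: 7.4
```

Call:
carry_out:
  series:
    - [0.01,0,0,0,0]
    - [0.02,0,0.001,0,0]
    - [0.03,0,0.004,0,0]
    - [0.04,0,0.009,0,0]
    - [0.04,0,-0.015,0,0]
    - [0,0,-0.025,0,0]
    - [-0.05,0,-0.025,0,0]
    - [-0.05,0,-0.025,0,0]

```text
t: 7.68
eef_pos: [548.6, 60.6, 338.5]
tcp_rot: [3.141, 0.002, -0.006]
ft_force: [0.4, 0.0, 0.1]
opening: 0.004
grip_force: 0.0
```

```bash
python3 look.py pics/w3.png
```

```text
7.675 [548.6  60.6 338.5] [0.4 0.  0.1]
panel x [551.1 551.5 556.4 557.1] [69.9 85.3 87.1]
win px 251 187
```

View pics/w3.png

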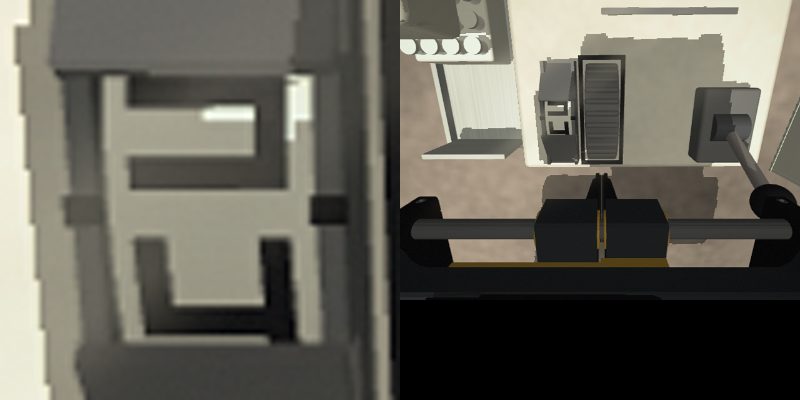

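Between index marks, the bottom of the 3 is just above and the top of the 4 just below, so the wheel is at about 2.20 rad. It needs 1.57 more, so I'll do a shorter second roll and then trim.

Call:
carry_out:
  series:
    - [-0.005,0,0.02,0,0]
    - [-0.005,0,0.0405,0,0]
    - [0.005,0,0.039,0,0]
    - [0.012,0,0.0335,0,0]
    - [0.02,0,0.029,0,0]
    - [0.03,0,0.026,0,0]
    - [0.04,0,0.025,0,0]
    - [0.05,0,0.025,0,0]
    - [0.06,0,0.025,0,0]
    - [0.066,0,0.0255,0,0]
    - [0.066,0,0.0255,0,0]
    - [0.066,0,0,0,0]
    - [0.03,0,0,0,0]
    - [-0.005,0,0,0,0]
    - [-0.005,0,0,0,0]

```text
t: 9.6
eef_pos: [545.1, 60.7, 339.0]
tcp_rot: [3.141, 0.0, -0.006]
ft_force: [0.7, -0.5, 0.0]
opening: 0.008
grip_force: 0.0
```

```bash
python3 look.py pics/w4.png
```

```text
9.6 [545.1  60.7 339. ] [ 0.7 -0.5  0. ]
panel x [551.3 551.8 556.5 557.1] [70.1 85.3 87.1]
win px 251 181
```

View pics/w4.png

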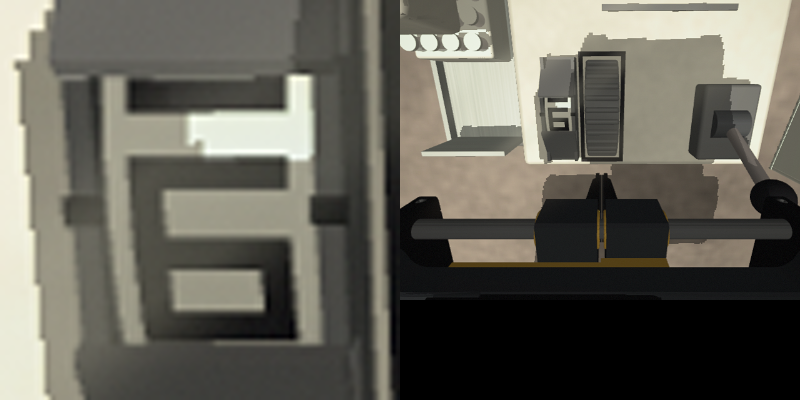

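The 6 is in the window with its middle bar at crop row 252 and the index at row 210. That is about 4.6 mm, or 0.11 rad, short, so I'll trim by about 6 mm at the rim.

Call:
carry_out:
  series:
    - [0.04,0,0,0,0]
    - [0.052,0,0,0,0]
    - [0.052,0,0.015,0,0]
    - [0.052,0,0.025,0,0]
    - [0.052,0,0.025,0,0]
    - [0.055,0,0.025,0,0]
    - [0.058,0,0.025,0,0]
    - [0.058,0,0.025,0,0]
    - [0.058,0,0.01,0,0]
    - [0.058,0,-0.02,0,0]
    - [0.03,0,-0.02,0,0]
    - [0,0,-0.02,0,0]
    - [0,0,-0.02,0,0]

```text
t: 11.28
eef_pos: [543.9, 60.8, 358.6]
tcp_rot: [3.142, 0.002, -0.006]
ft_force: [0.4, -1.0, -0.4]
opening: 0.003
grip_force: 0.0
```

```bash
python3 look.py pics/w5.png
```

```text
11.275 [543.9  60.8 358.6] [ 0.4 -1.  -0.4]
panel x [550.9 551.7 556.4 557.1] [70.  85.5 87.2]
win px 257 174
```

View pics/w5.png

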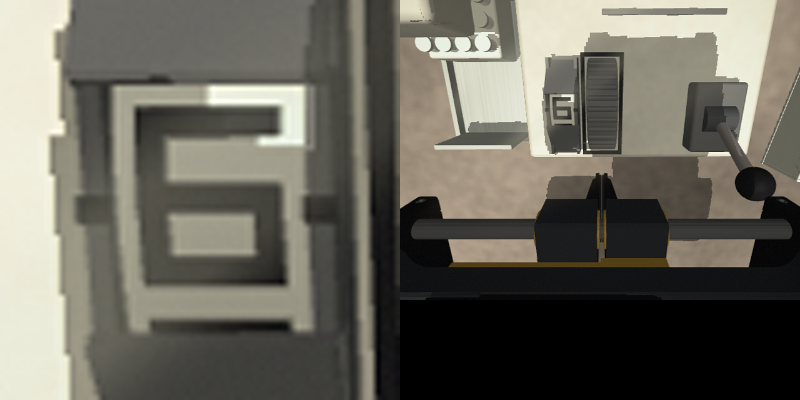

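The 6 is now centred: its middle bar is at row 197 against the index at row 209, about +0.03 rad. Now the lever: I'll get in front of the ball and push it over.

Call:
carry_out:
  series:
    - [-0.045,0,0,0,0]
    - [-0.045,0.05,0,0,0]
    - [-0.045,0.1,0,0,0]
    - [-0.045,0.116,0.002,0,0]
    - [-0.035,0.116,0.002,0,0]
    - [-0.02,0.116,0.002,0,0]
    - [-0.005,0.116,0.002,0,0]
    - [0.01,0.116,0.002,0,0]
    - [0.02,0.116,0.002,0,0]
    - [0.03,0.116,0.002,0,0]
    - [0.04,0.116,0.002,0,0]
    - [0.05,0.116,0.002,0,0]

```text
t: 12.82
eef_pos: [595.4, -55.6, 356.5]
tcp_rot: [3.142, 0.0, -0.006]
ft_force: [-0.9, 0.9, -1.4]
opening: 0.004
grip_force: 0.5
```

Call:
carry_out:
  series:
    - [0.004,0,0,0,0]
    - [0.008,0,0,0,0]

```text
t: 13.08
eef_pos: [602.9, -55.7, 356.6]
tcp_rot: [3.142, 0.0, -0.006]
ft_force: [-1.9, -0.0, 0.4]
opening: 0.003
grip_force: 0.4
```

Call:
carry_out:
  series:
    - [0.003,0,0,0,0]
    - [0.006,0,0,0,0]

```text
t: 13.32
eef_pos: [606.6, -55.6, 356.2]
tcp_rot: [-3.141, 0.011, -0.006]
ft_force: [-31.2, -1.2, 15.1]
opening: 0.006
grip_force: 15.0
```

Stop reached. I'll retreat, rise and verify.

Call:
carry_out:
  series:
    - [-0.015,0,0,0,0]
    - [-0.05,0,0,0,0]
    - [-0.08,-0.02,-0.03,0,0]
    - [-0.08,-0.07,-0.05,0,0]
    - [-0.08,-0.116,-0.05,0,0]
    - [-0.08,-0.116,-0.05,0,0]
    - [-0.08,-0.116,-0.05,0,0]

```text
t: 14.2
eef_pos: [529.6, 60.6, 406.7]
tcp_rot: [3.141, -0.0, -0.006]
ft_force: [0.3, 0.1, -0.2]
opening: 0.01
grip_force: 0.0
```

```bash
python3 look.py pics/w6.png
python3 - <<'E'
from h import *
f=np.load("w.npz");X=f["X"];m=(X[...,2]>165)&(X[...,2]<210)&(X[...,1]<-35)&(X[...,1]>-80)&(X[...,0]>530)&(X[...,0]<660)
print("ball",m.sum(),np.median(X[m],0).round(1))
E
```

```text
14.2 [529.6  60.6 406.7] [ 0.3  0.1 -0.2]
panel x [551.3 551.6 555.8 557.1] [69.6 85.8 87.2]
win px 267 146
ball 2453 [627.3 -51.4 190.4]
```

View pics/w6.png

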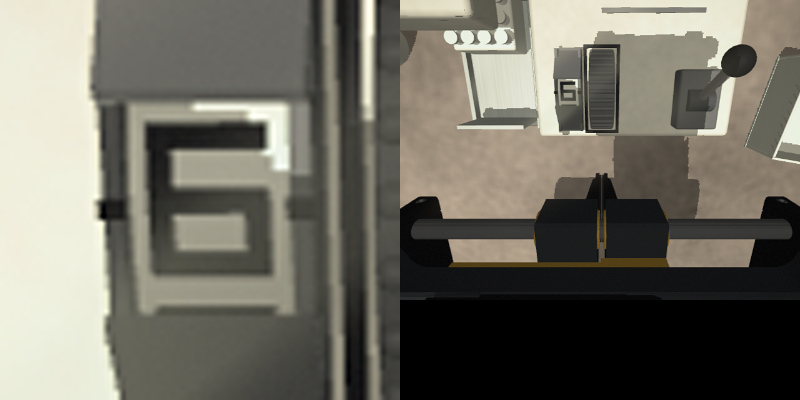

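The 6 stands centred, the tray panel is unmoved, and the ball is at x ≈ 627, so the lever is fully over. Handing in.

```bash
python3 -c "
from cell import env
print(env.job_done())"
```

```text
the job is handed in; nothing more can be done
None
```

The job is handed in, with no pass or fail result returned: the tray is pushed hard against its stop, the 6 is centred to about 0.03 rad, the lever is fully over and released, and the arm stayed clear of the bottles and tub, finishing at about 14 s.

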